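Snap the cap onto the washed jar in the spice caddy

ROBOT

A 6-joint arm with a two-finger parallel gripper is mounted at the origin on a cart in front of the work surface, level with it; the furniture and walls round the work are solid. World frame = base frame: x ahead of the robot, y to its left, z up, the work surface at z = 0. Lengths are in mm, angles in rad, forces in N, time in s.
With the tool pointing down it reaches from about 300 to 775 mm from the base axis. Payload 14.6 kg.
Tool frame: the origin (TCP) lies between the finger pads; the fingertips stand manip.tip_reach ahead of it and the grasp point (between the pads) lies 5 mm behind it (manip.tip_reach is the distance from the TCP to the fingertips, in mm); z points along the fingers, y is the line along which they close (so a half turn about z gives the same grasp; the last joint's range is limited). The gripper opens to 94 mm and grips with 3 to 60 N. Pads are 16 mm wide; open, the fingers measure 119 mm over their backs; the gripper's body (75 mm by 177 mm) begins 78 mm behind the grasp point.
Start: joints at [-1.245, 0.3, 1.521, -0, 1.321, -0.067], TCP at [210.519, -508.105, 184.946] pointing down, gripper open.
Joint ranges: [-3.03, 3.03], [-0.79, 2.21], [0.23, 2.52], [-1.04, 4.18], [0, 3.07], [-2.55, 2.55]. Speed limits (rad/s): [2.22, 2.22, 2.57, 3.14, 3.14, 3.14].

INTERFACE

Orientations are given as [roll, pitch, yaw] about the fixed x, y, z axes, in that order (R = Rz(yaw) Ry(pitch) Rx(roll)).
In Python, from cell import manip gives the robot as it stands. The module is installed in compiled form; this text tells all that it offers.
- The arm moves only by the shell command python3 -m creep 'ROWS' [FORCE]. ROWS is JSON, a list of rows, each a list of 3 entries, a list of its own where there are three numbers: the opening, from -1 (shut) to 1 (fully open), then the shift along the tool's x, y, z in cm, then the turn about the tool's z in units of 5 degrees (1.0 is 5 degrees). In form: [[grip, [tx, ty, tz], roll], ...]. A call has 1 to 12 rows; each row is the pose to reach, as a shift and turn from the pose commanded when the call began, along the tool's axes at that moment; what a row does not reach only later rows make up. A row lasts 1/10 s, in which the tool goes at most 50 mm and 8.59 degrees, less where a joint would pass 70% of its speed; a pose out of reach is approached as far as the arm can. A call with a gripper value outside its range is refused whole. The fingers move at their own pace and stop on an object; FORCE is the grip in N (left out, the last holds). Time passes only in rows, so rows that repeat a pose let the fingers close. It gives the time, the measured TCP pose, the force, the opening and the grip force at its end, in the units of the state.
- manip.read_state(): the state, without advancing time (a new reading comes with each control period).
- manip.camera(name): name is "scene" or "side" or "wrist"; returns the picture (400x640x3 uint8, red, green, blue); there is no depth.
- manip.camera_params(name): a dict with "fovy" (degrees; the focal length in pixels is half the picture's height over the tangent of half this angle, whatever the lens; pixels are square), "cx", "cy" (the principal point, pixels), "origin" and "attitude" of the camera in the world. Camera axes: x right, y down, z forward; pixel columns grow to the right and rows downward; lengths in mm; the calibration is good to about 2 mm. A picture is of the moment at which its call begins: read the wrist's pose just before it. camera_params takes no time and is no camera call; for the wrist camera it gives the pose at the moment of the call.
- manip.sign_off(): hands the job in; it is judged then, once.
The state is a dict: "clock": time; "joints": joint angles; "qd": joint speeds; "effort": joint torques, N m; "eef_pos": TCP position; "eef_rot": TCP orientation; "wrist_force": force on the tool from outside, world axes, zero at the start; "moment": the same for the moment, N m; "finger_gap": finger opening in mm; "finger_force": force on a finger pad.
Only numpy, scipy, OpenCV 4.12 (cv2) and the standard library are available. Lean on these libraries where they do the work, as an engineer would, in place of code of your own. Each camera call takes 0.05 s, during which the arm holds its last target. There are 200 camera calls.

TASK

Stand the two jars from the worktop, the open glass one and the filled spice jar, upright in the two empty cells of the wooden caddy, one per cell, leaving the salt shaker in its own cell. With the open jar held steady in its cell, put its loose snap cap on the neck and press straight down past the click until it is fully home. Do not let go: finish with your fingers still on the cap, bearing down firmly on it; leave the lemon, the tin and the bowl where they are.

Things in the scene. Friction and masses are not known exactly. Their poses are not given: they have to be found in the camera images.
- jar: empty amber glass jar without its cap, 54 mm in diameter, 114 mm high, 0.24 kg, loose, standing upright. Origin: centre of its underside, z up. Straight sides to 80 mm, then a round shoulder up to the neck at 93 mm. Grip it by its sides, above the caddy's walls (about 70 mm up)
- jar_rim (a point): centre of the jar's mouth, 114 mm above its underside. The plain neck below is 34 mm in diameter; its top 5 mm taper to 29 mm at the rim. Round the neck runs a raised bead 38 mm in diameter, from 98 to 104 mm above the underside
- cap: the jar's black round press-on cap, 55 mm over its rigid ribbed skirt, 24 mm high, 0.06 kg, loose on the worktop, open side down. Origin: centre of its open lower edge, z up. Hollow inside up to 20.5 mm; round the inside stand four springy tabs with noses 34.4 mm apart across, 4 mm above the lower edge. It goes on at any yaw, straight down
- cap_top (a point): centre of the cap's top, 24 mm above its lower edge. Pressing it on: the tabs meet the bead with the lower edge 101 mm above the jar's underside; the push grows to some 7 to 15 N within 4 mm, the tabs spring over the bead, the force drops and the cap is home, its roof on the rim, lower edge 93.5 mm above the jar's underside. It stays on by itself. A firm push is 5 to 20 N
- spice_jar: filled glass spice jar with a round flat cap, 45 mm across, 100 mm high, 0.11 kg, loose, standing upright on the worktop. Origin: centre of its underside, z up. Grip it at about 80 mm up, where it is 44 mm across
- caddy: open wooden caddy, 84 x 226 mm at its foot, three square cells in a row along its y axis; loose, 1.1 kg. Origin: centre of its underside, z up. Floor 8 mm thick; outer walls 7 mm thick, tops 50 mm above the worktop; the two dividers between the cells 7 mm thick, tops at 42 mm. Each cell is 64 x 64 mm inside; cell centres are 71 mm apart
- cell0 (a point): centre of the floor of the cell at the caddy's -y end, 8 mm above the worktop; the salt shaker stands in it. Axes as the caddy's
- cell1 (a point): centre of the floor of the middle cell, empty at the start
- cell2 (a point): centre of the floor of the cell at the caddy's +y end, empty at the start
- salt_shaker: glass salt shaker with a grey metal top, 44 mm in diameter, 90 mm high, standing loose in cell0. Origin: centre of its underside
- lemon: a lemon, 78 x 55 mm, on the worktop, to be left alone. Origin: its underside
- food_tin: a squat round food tin, 75 mm in diameter, 58 mm high, on the worktop, to be left alone. Origin: centre of its underside
- small_bowl: a small white bowl, 115 mm across, 52 mm high, on the worktop, to be left alone. Origin: centre of its underside
Things that resemble listed ones, but are neither listed nor needed, are in the scene too. There is more than one size of the jar; the one meant has the size given above.

How it is judged:
By the outcome, as a careful person would: the job done as asked, in the order asked, and still so for the second after the job is handed in, while the arm keeps its last pose, push and grip.
It also fails if it takes over 67 s, if anything falls off the work surface, if the arm or the gripper's body presses on something with over 40 N, if the wrist force passes 120 N, or if a joint passes its speed limit or range.

## Working session

There is one attempt and no reset: what is moved stays moved. The work goes in short steps, Python scripts to look and compute and a shell command to move; the robot and the scene stay as the last step left them, time stands still between calls to the robot, and variables do not carry over. Pictures are saved under pics/ and viewed, at most 10 in all, crops included, and the job is handed in when it is done.

```bash
mkdir -p pics; python3 - <<'E'
from cell import manip
import cv2
print(manip.tip_reach, manip.read_state())
for n in ("scene","side"):
    im=manip.camera(n); cv2.imwrite(f"pics/{n}0.png",im[:,:,::-1]); print(n,manip.camera_params(n))
print(manip.camera_params("wrist"))
E
```

```text
14.0 {'clock': 0.0, 'joints': array([-1.24457830e+00,  3.00488578e-01,  1.52161117e+00,  2.30137880e-05,
        1.32072324e+00, -6.65614041e-02]), 'qd': array([-9.84227819e-05, -5.09634200e-04,  4.14069468e-04, -4.98180221e-04,
       -1.29844183e-03,  6.93438452e-04]), 'effort': array([-7.48854836e-04, -5.31803691e+01, -3.52741635e+01,  7.07976683e-02,
        2.45307258e-02, -1.48669164e-04]), 'eef_pos': array([ 210.44098974, -507.81576519,  184.36404194]), 'eef_rot': array([-3.14036653e+00, -1.04073779e-04,  3.92773663e-01]), 'wrist_force': array([-0.06291031,  0.5843695 ,  0.62162453]), 'moment': array([-0.00819195, -0.00020408, -0.00104433]), 'finger_force': 0.0, 'finger_gap': 93.79360978907098}
scene {'fovy': 43.42751972592641, 'cx': 321.6435632462895, 'cy': 200.23688382256395, 'origin': array([ -349.37435477, -1001.39495822,   636.51178434]), 'attitude': array([-2.02230003,  0.00580748, -0.87730369])}
side {'fovy': 55.10345303776812, 'cx': 322.76857751292357, 'cy': 196.04581870450485, 'origin': array([555.32640848, 448.82142313, 719.17829324]), 'attitude': array([-2.30134011,  0.00331944,  3.10180935])}
{'fovy': 71.40560253559718, 'cx': 314.0121483324731, 'cy': 199.17802912432876, 'origin': array([ 287.78616865, -477.27379316,  383.47477783]), 'attitude': array([ 2.85381950e+00,  2.11213693e-04, -1.17833026e+00])}
```

View pics/scene0.png

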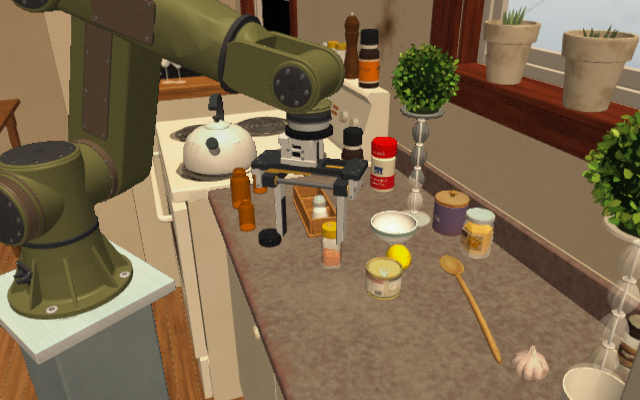

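View pics/side0.png

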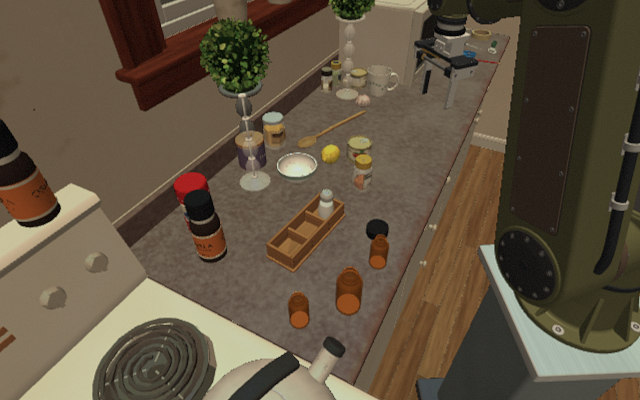

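Side view: a cap at about (377,229), the caddy around (306,232) with the shaker at (326,205), and the spice jar at (363,172). There are three amber jar candidates, at (299,310), (348,290) and (378,250). I'll enlarge the crop to measure their sizes.

```bash
cat > h.py <<'E'
import numpy as np
from scipy.spatial.transform import Rotation as R
from cell import manip
def ray(cp,u,v):
    f=200/np.tan(np.radians(cp["fovy"]/2))
    return R.from_euler("xyz",cp["attitude"]).as_matrix()@np.array([(u-cp["cx"])/f,(v-cp["cy"])/f,1])
def at(cp,u,v,z):
    d=ray(cp,u,v); o=np.array(cp["origin"]); return (o+d*(z-o[2])/d[2]).round(1)
def proj(cp,p):
    f=200/np.tan(np.radians(cp["fovy"]/2))
    c=R.from_euler("xyz",cp["attitude"]).as_matrix().T@(np.array(p)-cp["origin"])
    return np.array([cp["cx"]+f*c[0]/c[2],cp["cy"]+f*c[1]/c[2]]).round(1)
E
python3 - <<'E'
import cv2
im=cv2.imread("pics/side0.png")
cv2.imwrite("pics/c1.png",cv2.resize(im[180:335,260:410],None,fx=3.87*1.3/1.3,fy=3.87,interpolation=cv2.INTER_CUBIC))
from h import *
cp=manip.camera_params("side")
for n,u,v in (("A",299,325),("B",348,310),("C",378,266),("cap",377,239),("spice",363,188)): print(n,at(cp,u,v,0))
E
```

```text
A [590.   39.3   0. ]
B [486.9   9.1  -0. ]
C [ 406.7 -103.3    0. ]
cap [ 396.9 -186.9    0. ]
spice [ 408.8 -383.     0. ]
```

View pics/c1.png

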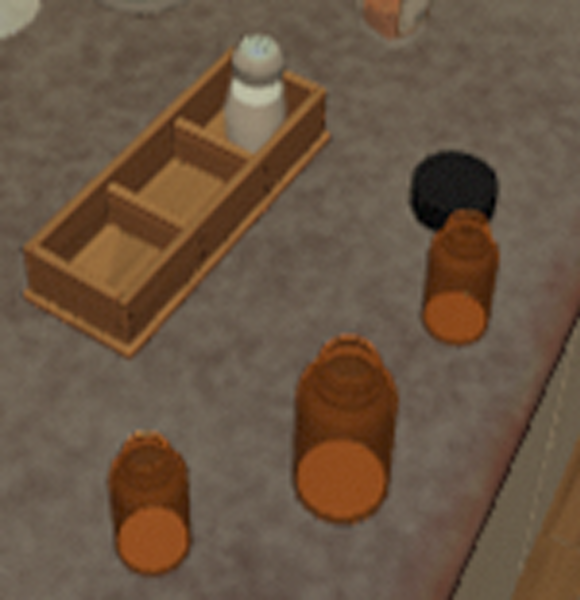

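```bash
python3 - <<'E'
from h import *
cp=manip.camera_params("side"); sc=manip.camera_params("scene")
s=lambda x,y:(260+x/3.87,180+y/3.87)
for n,l,r,y,t in (("A",114.5,189.5,540,(146,438)),("B",295,387,480,(348,345)),("C",423,487,316,(466,217))):
    a,b=at(cp,*s(l,y),0),at(cp,*s(r,y),0); c=(a+b)/2
    d=ray(cp,*s(*t)); o=cp["origin"]; k=((c-o)[:2]@d[:2])/(d[:2]@d[:2])
    print(n,c,"dia",np.linalg.norm(a-b),"h",(o+k*d)[2], "scene px",proj(sc,c),proj(sc,c+[0,0,114]))
for p in ((28,252),(128,308),(325,93),(235,52)): print("caddy",at(cp,*s(*p),50))
for p in ((25,295),(130,353),(328,137)): print("foot",at(cp,*s(*p),0))
print("cap",at(cp,*s(412,185),24),at(cp,*s(498,185),24),at(cp,*s(455,152),24),at(cp,*s(455,231),0))
for z in (0,100): print("spice top",at(cp,363.5,158.5,z))
print("scene spice",at(sc,332,228,100),at(sc,332,262,0),"scene cap",at(sc,270,236,24),"tin",at(sc,383,265,58),at(cp,359,144,58), "lemon",at(cp,331,154,27),"bowl",at(cp,297,162,52),"shaker",at(cp,326.5,193,98))
E
```

```text
A [589.55  26.95   0.  ] dia 40.13601873629224 h 94.42033852054419 scene px [259.9 190.9] [257.5 155.6]
B [485.4   -5.25   0.  ] dia 50.843386983952996 h 120.58260512919242 scene px [241.2 205.9] [238.1 168.7]
C [ 405.85 -116.      0.  ] dia 38.932890979222215 h 88.93904772749761 scene px [247.1 228.4] [243.9 188.6]
caddy [ 661.6 -134.8   50. ]
caddy [601.7 -90.3  50. ]
caddy [ 474.9 -264.7   50. ]
caddy [ 532.8 -308.2   50. ]
foot [ 669.  -143.5    0. ]
foot [603.4 -96.6   0. ]
foot [ 470.4 -273.7    0. ]
cap [ 422.9 -203.7   24. ] [ 367.8 -201.3   24. ] [ 391.  -232.1   24. ] [ 395.8 -184.5    0. ]
spice top [ 390.3 -525.2    0. ]
spice top [ 413.3 -389.7  100. ]
scene spice [ 406.3 -398.8  100. ] [ 420.7 -387.7    0. ] scene cap [ 386.5 -221.2   24. ] tin [ 408.7 -533.1   58. ] [ 408.5 -521.2   58. ] lemon [ 493.8 -516.3   27. ] bowl [ 596.6 -446.3   52. ] shaker [ 520.2 -254.9   98. ]
```

Jar B at side pixel (348,290) fits: 51 mm across and about 120 mm high. A (299,310) and C (378,250) are only about 40 mm across and 90 mm high. The crop shows all three clearly, and B sits near (485,-5). The caddy is centred near (568,-200) with its +y at about 54°, and the shaker is at the -y end. First I'll hover over B and look with the wrist camera.

```bash
cat >> h.py <<'E'
def go(x,y,z,yawdeg=None):
    s=manip.read_state(); M=R.from_euler("xyz",s["eef_rot"]).as_matrix()
    t=M.T@(np.array([x,y,z])-s["eef_pos"])/10
    d=0 if yawdeg is None else -(yawdeg-np.degrees(s["eef_rot"][2]))/5
    print("shift cm",t.round(2),"turn",round(d,2),"| clock",round(s["clock"],2),"pos",s["eef_pos"].round(1),"yaw",np.degrees(s["eef_rot"][2]).round(1),"gap",s["finger_gap"].round(1),"F",s["wrist_force"].round(1),"grip",round(s["finger_force"],1))
E
python3 -c "
from h import *
go(480,-10,200,53.7)"
```

```text
Traceback (most recent call last):
  File "h.py", line 17, in go
    print("shift cm",t.round(2),"turn",round(d,2),"| clock",round(s["clock"],2),"pos",s["eef_pos"].round(1),"yaw",np.degrees(s["eef_rot"][2]).round(1),"gap",s["finger_gap"].round(1),"F",s["wrist_force"].round(1),"grip",round(s["finger_force"],1))
                                                                                                                                                             ^^^^^^^^^^^^^^^^^^^^^
AttributeError: 'float' object has no attribute 'round'
```

```bash
sed -i 's/s\["finger_gap"\].round(1)/round(float(s["finger_gap"]),1)/' h.py
python3 -c "
from h import *
go(480,-10,200,53.7)"
```

```text
shift cm [ 43.96 -35.68  -1.51] turn -6.24 | clock 0.1 pos [ 210.4 -507.9  184.4] yaw 22.5 gap 94.2 F [-0.2 -0.9  0.6] grip 0.0
```

```bash
python3 -m creep '[[1,[44,-35.7,-1.5],-6.24],[1,[44,-35.7,-1.5],-6.24],[1,[44,-35.7,-1.5],-6.24],[1,[44,-35.7,-1.5],-6.24],[1,[44,-35.7,-1.5],-6.24],[1,[44,-35.7,-1.5],-6.24],[1,[44,-35.7,-1.5],-6.24],[1,[44,-35.7,-1.5],-6.24],[1,[44,-35.7,-1.5],-6.24],[1,[44,-35.7,-1.5],-6.24],[1,[44,-35.7,-1.5],-6.24],[1,[44,-35.7,-1.5],-6.24]]' 20
python3 - <<'E'
from h import *
import cv2
go(485,-5,200,53.7)
cp=manip.camera_params("wrist"); im=manip.camera("wrist"); cv2.imwrite("pics/w1.png",im[:,:,::-1])
import json; json.dump({k:np.array(v).tolist() for k,v in cp.items()},open("w1.json","w")); print(cp)
E
```

```text
clock: 1.3
eef_pos: [481.4, -6.4, 199.7]
eef_rot: [-3.141, -0.0, 0.94]
wrist_force: [-0.0, 0.1, 0.5]
finger_gap: 94.2
finger_force: 0.0
shift cm [ 0.33  0.21 -0.03] turn 0.04 | clock 1.3 pos [481.4  -6.4 199.7] yaw 53.9 gap 94.2 F [-0.   0.1  0.5] grip 0.0
{'fovy': 71.40560253559718, 'cx': 314.0121483324731, 'cy': 199.17802912432876, 'origin': array([530.9546393 ,  59.5412952 , 398.73950397]), 'attitude': array([ 2.85357195e+00, -4.81774312e-05, -6.30699911e-01])}
```

View pics/w1.png

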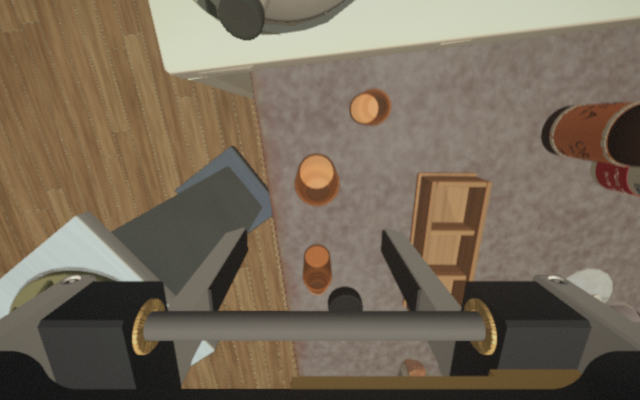

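Wrist view: jar B's mouth is at about (317,172) and its foot near (318,200), with A at (368,107) and C at (317,268). The cap is at (345,300). The caddy top corners are (418,174), (488,180) and around (405,305), with two empty cells in view. I'll check these against the projection.

```bash
python3 - <<'E'
from h import *
import json,cv2
cp=json.load(open("w1.json")); cp["origin"]=np.array(cp["origin"])
for n,p in (("Bfoot",(485,-5,0)),("Brim",(485,-5,114)),("Btcp",(481.4,-6.4,70)),("cap",(395,-206,24)),("A",(589.5,27,0)),("C",(406,-116,0)),("cad1",(661.6,-134.8,50)),("cad2",(601.7,-90.3,50)),("tip",(481.4,-6.4,186))): print(n,proj(cp,p))
im=cv2.imread("pics/w1.png"); cv2.imwrite("pics/c2.png",cv2.resize(im[130:320,270:500],None,fx=3,fy=3,interpolation=cv2.INTER_CUBIC))
E
```

```text
Bfoot [314.6 173.5]
Brim [314.9 194.5]
Btcp [313.1 187.4]
cap [343.4 309.8]
A [362.7 110.4]
C [315.6 257.7]
cad1 [485.6 181.7]
cad2 [427.5 181.2]
tip [312.6 222. ]
```

View pics/c2.png

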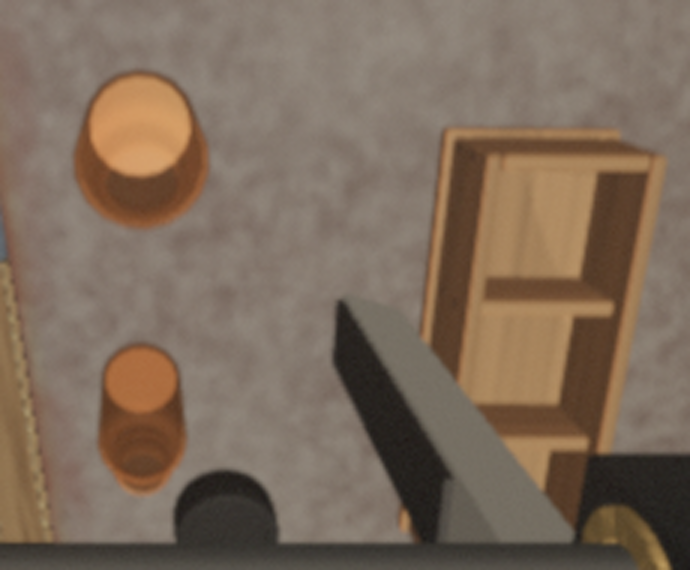

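```bash
python3 - <<'E'
from h import *
import json
cp=json.load(open("w1.json")); cp["origin"]=np.array(cp["origin"])
s=lambda x,y:(270+x/3,130+y/3)
print("Bfoot",at(cp,*s(141,124),0),"Bshoulder",at(cp,*s(142,162),78),"L,R at z70",at(cp,*s(76,157),78),at(cp,*s(208,157),78))
for n,p,z in (("rimL",(487,155),50),("rimR",(664,157),50),("footL",(445,128),0),("footR",(620,130),0),("div12 L",(484,302),42),("div12 R",(613,307),42),("div01R",(588,440),42),("rimRlow",(608,440),50),("capback",(226,471),24),("capL",(175,512),24),("capR",(277,512),24)): print(n,at(cp,*s(*p),z))
E
```

```text
Bfoot [489.7  -4.4   0. ] Bshoulder [489.1  -4.4  78. ] L,R at z70 [469.4  12.6  78. ] [511.3 -18.1  78. ]
rimL [606.5 -94.5  50. ]
rimR [ 667.2 -140.    50. ]
footL [607.4 -92.8   0. ]
footR [ 675.5 -143.7    0. ]
div12 L [ 572.9 -158.2   42. ]
div12 R [ 619.8 -195.6   42. ]
div01R [ 578.1 -251.5   42. ]
rimRlow [ 584.7 -250.2   50. ]
capback [ 421.  -173.3   24. ]
capL [ 385.4 -178.    24. ]
capR [ 428.7 -209.6   24. ]
```

```bash
python3 -c "
from h import *
go(488,-4.5,67,53.4)"
```

```text
shift cm [ 0.51  0.43 13.26] turn 0.1 | clock 1.35 pos [481.6  -6.2 199.6] yaw 53.9 gap 93.9 F [0.  0.4 0.6] grip 0.0
```

```bash
python3 -m creep '[[1,[0.5,0.43,0],0.1],[1,[0.5,0.43,3],0.1],[1,[0.5,0.43,6],0.1],[1,[0.5,0.43,9],0.1],[1,[0.5,0.43,12],0.1],[1,[0.5,0.43,13.2],0.1],[1,[0.5,0.43,13.2],0.1],[-1,[0.5,0.43,13.2],0.1],[-1,[0.5,0.43,13.2],0.1],[-1,[0.5,0.43,13.2],0.1],[-1,[0.5,0.43,13.2],0.1],[-1,[0.5,0.43,13.2],0.1]]' 20
python3 -m creep '[[-1,[0,0,0],0],[-1,[0,0,0],0],[-1,[0,0,0],0],[-1,[0,0,0],0]]'
```

```text
clock: 2.55
eef_pos: [487.0, -8.4, 68.3]
eef_rot: [3.141, -0.0, 0.929]
wrist_force: [-0.5, 0.1, -0.2]
finger_gap: 57.5
finger_force: 0.0
clock: 2.95
eef_pos: [487.5, -8.1, 69.5]
eef_rot: [3.14, -0.002, 0.929]
wrist_force: [-5.6, 2.7, 16.5]
finger_gap: 41.8
finger_force: 20.8
```

```bash
python3 - <<'E'
from h import *
import cv2
go(488,-4.5,67,53.4)
a=manip.camera("side"); b=manip.camera("wrist")
A=cv2.resize(a[180:340,270:470],None,fx=2,fy=2,interpolation=cv2.INTER_CUBIC); B=b[100:260,220:420]; B=cv2.resize(B,None,fx=2,fy=2)
cv2.imwrite("pics/g1.png",cv2.hconcat([A,B])[:,:,::-1])
E
```

```text
shift cm [ 0.32 -0.18  0.25] turn -0.04 | clock 2.95 pos [487.5  -8.1  69.5] yaw 53.2 gap 41.8 F [-5.6  2.7 16.5] grip 20.8
```

View pics/g1.png

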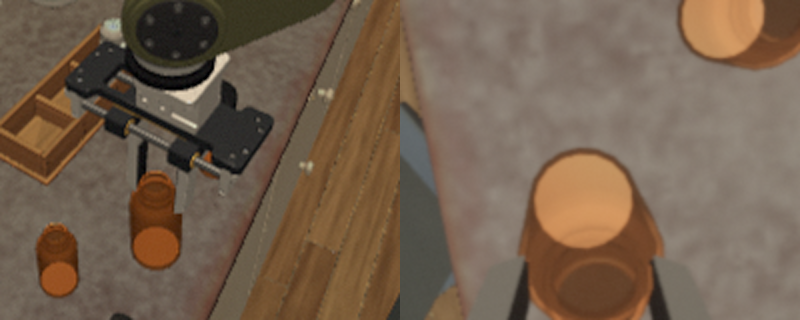

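```bash
python3 - <<'E'
from h import *
import cv2
s=manip.read_state(); M=R.from_euler("xyz",s["eef_rot"]).as_matrix(); o=[]
for n,(x0,y0,w,h) in (("side",(300,200,100,120)),("wrist",(250,120,140,168))):
    cp=manip.camera_params(n); im=manip.camera(n)[:,:,::-1].copy(); k=600/h
    c=cv2.resize(im[y0:y0+h,x0:x0+w],None,fx=k,fy=k,interpolation=cv2.INTER_CUBIC)
    for sy in(-1,1):
        for z,col in((14,(0,255,0)),(-5,(255,0,0))):
            p=proj(cp,s["eef_pos"]+M@np.array([0,sy*s["finger_gap"]/2,z])); cv2.circle(c,tuple(int(v) for v in (p-[x0,y0])*k),4,col,-1)
    o.append(cv2.resize(c,(400,480) if n=="wrist" else (400,480)))
cv2.imwrite("pics/g2.png",cv2.hconcat(o)); print(s["finger_gap"],s["wrist_force"],s["moment"])
E
```

```text
41.849174774813996 [-6.12762364  2.74777942 17.94069358] [0.51006009 0.95420804 0.03453558]
```

View pics/g2.png

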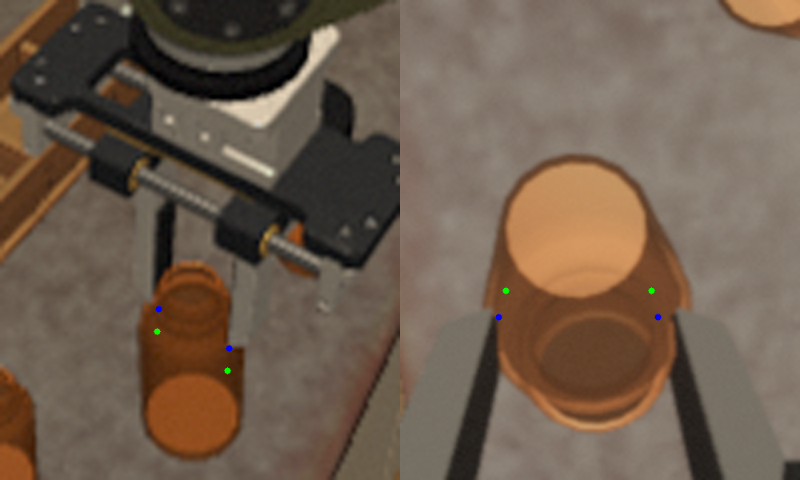

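```bash
python3 - <<'E'
from h import *
cp=manip.camera_params("wrist"); sd=manip.camera_params("side"); sc=manip.camera_params("scene")
w=lambda x,y:(250+(x-400)/2.857,120+y/2.857); s=lambda x,y:(300+x/4,200+y/4)
print(cp["origin"],cp["attitude"])
print("wrist disc",at(cp,*w(575,228),0),"mouth",at(cp,*w(597,372),114),"disc w",at(cp,*w(505,228),0),at(cp,*w(646,228),0))
print("side disc",at(sd,*s(192,415),0),"mouth",at(sd,*s(193,290),114))
print("fingertip seen in wrist at z=55", at(cp,*w(490,318),55),at(cp,*w(675,315),55))
print("side right finger end z55",at(sd,*s(248,347),55))
print(manip.read_state()["joints"])
E
```

```text
[537.42480957  57.2699956  268.63200143] [ 2.85485831e+00 -2.11081391e-03 -6.42423135e-01]
wrist disc [487.8  -5.3   0. ] mouth [493.3  -7.3 114. ] disc w [468.1   9.4   0. ] [507.8 -20.4   0. ]
side disc [485.6  -5.9   0. ] mouth [490.   -2.6 114. ]
fingertip seen in wrist at z=55 [461.9   0.5  55. ] [505.3 -30.9  55. ]
side right finger end z55 [458.7  -9.7  55. ]
[-9.21155204e-02  2.95839451e-01  1.81820689e+00  5.49507559e-04
  1.02545912e+00  5.49697321e-01]
```

The fingers are wedged on the jar's shoulder: the gap is 42 mm and there is an upward force. The tips look to be near z=95, higher than the nominal 55. I'll open, lower by about 25 mm, which is still safe by the nominal numbers, and grip again.

```bash
python3 -m creep '[[1,[0,0,0],0],[1,[0,0,0],0],[1,[0,0,0],0],[1,[0,0,0],0],[1,[0,0,0],0],[1,[0,0,0],0],[1,[0,0,0],0]]' 
python3 -c "
from h import *
go(488,-5,43,53.4)
cp=manip.camera_params('wrist'); import cv2
im=manip.camera('wrist'); cv2.imwrite('pics/w2.png',im[:,:,::-1])"
```

```text
clock: 3.85
eef_pos: [486.7, -8.4, 67.8]
eef_rot: [-3.141, 0.0, 0.929]
wrist_force: [0.7, 0.3, -0.3]
finger_gap: 92.9
finger_force: 0.0
shift cm [ 0.35 -0.1   2.48] turn -0.04 | clock 3.85 pos [486.7  -8.4  67.8] yaw 53.2 gap 92.9 F [ 0.7  0.3 -0.3] grip 0.0
```

```bash
python3 -m creep '[[1,[0.35,-0.1,1],0],[1,[0.35,-0.1,2],0],[1,[0.35,-0.1,2.5],0],[1,[0.35,-0.1,2.5],0],[-1,[0.35,-0.1,2.5],0],[-1,[0.35,-0.1,2.5],0],[-1,[0.35,-0.1,2.5],0],[-1,[0.35,-0.1,2.5],0],[-1,[0.35,-0.1,2.5],0],[-1,[0.35,-0.1,2.5],0],[-1,[0.35,-0.1,2.5],0],[-1,[0.35,-0.1,2.5],0]]' 20
python3 -m creep '[[-1,[0,0,0],0],[-1,[0,0,0],0],[-1,[0,0,0],0],[-1,[0,0,0],0]]'
```

```text
clock: 5.1
eef_pos: [488.1, -5.0, 43.0]
eef_rot: [-3.142, -0.0, 0.929]
wrist_force: [-1.0, 1.1, 1.6]
finger_gap: 53.7
finger_force: 20.0
clock: 5.5
eef_pos: [488.1, -4.9, 43.0]
eef_rot: [-3.142, -0.0, 0.929]
wrist_force: [-1.8, 1.2, 2.1]
finger_gap: 53.5
finger_force: 20.0
```

Gap is now 53.5 mm, so the jar is gripped properly, and the real tips sit about 33 mm higher than nominal. Next I lift, carry it over the middle cell and look.

```bash
python3 -m creep '[[-1,[0,0,-1],0],[-1,[0,0,-3],0],[-1,[0,0,-6],0],[-1,[0,0,-9],0],[-1,[0,0,-12],0],[-1,[0,0,-12],0],[-1,[0,0,-12],0]]' 25
python3 -c "
from h import *
go(569,-203,163,53.4)"
```

```text
clock: 6.2
eef_pos: [487.9, -5.0, 162.7]
eef_rot: [3.141, 0.0, 0.929]
wrist_force: [0.6, 0.7, -3.6]
finger_gap: 53.3
finger_force: 25.0
shift cm [-10.99  18.35  -0.03] turn -0.04 | clock 6.2 pos [487.9  -5.  162.7] yaw 53.2 gap 53.3 F [ 0.6  0.7 -3.6] grip 25.0
```

```bash
python3 -m creep '[[-1,[-1,1.7,0],0],[-1,[-2.5,4.2,0],0],[-1,[-4,6.7,0],0],[-1,[-5.5,9.2,0],0],[-1,[-7,11.7,0],0],[-1,[-8.5,14.2,0],0],[-1,[-10,16.7,0],0],[-1,[-11,18.35,0],0],[-1,[-11,18.35,0],0],[-1,[-11,18.35,0],0],[-1,[-11,18.35,0],0],[-1,[-11,18.35,0],0]]'
python3 - <<'E'
from h import *
import cv2,json
go(569,-203,163,53.4)
cp=manip.camera_params("wrist"); im=manip.camera("wrist")[:,:,::-1]
json.dump({k:np.array(v).tolist() for k,v in cp.items()},open("w3.json","w"))
cs=manip.camera("side")[:,:,::-1]
a=cv2.resize(im[120:320,170:470],(600,400),interpolation=cv2.INTER_CUBIC); b=cv2.resize(cs[150:290,250:390],(400,400),interpolation=cv2.INTER_CUBIC)
cv2.imwrite("pics/w3.png",cv2.resize(cv2.hconcat([a,b]),(800,320),interpolation=cv2.INTER_AREA)); cv2.imwrite("pics/w3a.png",a)
cv2.imwrite("pics/w3full.png",im);cv2.imwrite("pics/s3.png",cs)
E
```

```text
clock: 7.4
eef_pos: [569.0, -202.1, 162.8]
eef_rot: [-3.141, 0.0, 0.929]
wrist_force: [-0.1, -0.4, -2.3]
finger_gap: 53.6
finger_force: 25.0
shift cm [-0.07  0.06 -0.02] turn -0.03 | clock 7.4 pos [ 569.  -202.1  162.8] yaw 53.3 gap 53.6 F [-0.1 -0.4 -2.3] grip 25.0
```

View pics/w3a.png

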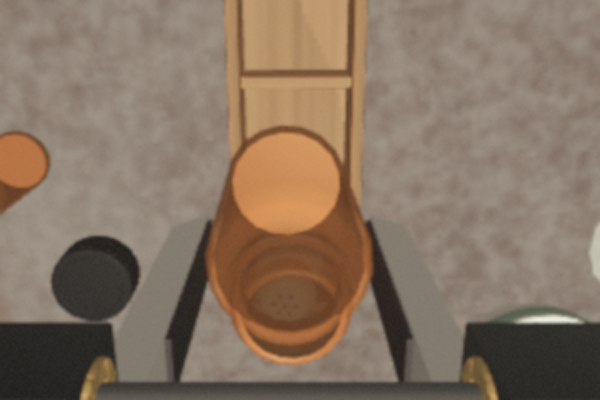

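The crop shows the caddy rim edges at x 227 and 366 (crop, y about 20), and divider 1-2 at y about 80. The jar bottom disc is centred at (287,180) and the cap's top at (95,278). Compute from these.

```bash
python3 - <<'E'
from h import *
import json
cp=json.load(open("w3.json")); cp["origin"]=np.array(cp["origin"])
s=lambda x,y:(170+x/2,120+y/2)
print("inner walls at z50 y30",at(cp,*s(243,30),50),at(cp,*s(349,30),50))
print("outer z50 y30",at(cp,*s(227,30),50),at(cp,*s(367,30),50))
print("div ends z42",at(cp,*s(241,79),42),at(cp,*s(353,81),42))
print("jar bottom",at(cp,*s(287,180),119.5))
for n,p in (("L",(52,280)),("R",(131,278)),("front",(92,321)),("mid",(91,284))): print("cap",n,at(cp,*s(*p),24))
E
```

```text
inner walls at z50 y30 [ 588.1 -137.4   50. ] [ 634.5 -172.1   50. ]
outer z50 y30 [ 581.1 -132.1   50. ] [ 642.4 -178.    50. ]
div ends z42 [ 569.4 -158.4   42. ] [ 620.3 -197.9   42. ]
jar bottom [ 569.7 -202.3  119.5]
cap L [ 380.  -190.1   24. ]
cap R [ 423.9 -221.    24. ]
cap front [ 380.2 -229.8   24. ]
cap mid [ 399.1 -208.2   24. ]
```

```bash
python3 -c "
from h import *
go(573,-206,163,53.2)"
python3 -m creep '[[-1,[-0.07,0.57,0],0],[-1,[-0.07,0.57,1.5],0],[-1,[-0.07,0.57,3.5],0],[-1,[-0.07,0.57,5.5],0],[-1,[-0.07,0.57,6.5],0],[-1,[-0.07,0.57,7.5],0],[-1,[-0.07,0.57,8.5],0],[-1,[-0.07,0.57,9.5],0],[-1,[-0.07,0.57,9.5],0]]'
python3 -c "
from h import *
go(573,-206,51.5,53.2)"
```

```text
shift cm [-0.06  0.53  0.01] turn 0.01 | clock 7.5 pos [ 569.1 -202.4  163.1] yaw 53.2 gap 53.4 F [-0.5 -0.2 -2.9] grip 25.0
clock: 8.4
eef_pos: [572.8, -206.7, 66.6]
eef_rot: [-3.14, 0.0, 0.929]
wrist_force: [-0.2, -0.1, -2.5]
finger_gap: 53.6
finger_force: 25.0
shift cm [ 0.07 -0.02  1.51] turn 0.0 | clock 8.4 pos [ 572.8 -206.7   66.6] yaw 53.2 gap 53.6 F [-0.2 -0.1 -2.5] grip 25.0
```

```bash
python3 -m creep '[[-1,[0,0,0.7],0],[-1,[0,0,1.3],0],[-1,[0,0,1.5],0],[-1,[0,0,1.5],0],[-1,[0,0,1.5],0]]'
python3 -c "
from h import *
go(573,-206,51.5,53.2)"
```

```text
clock: 8.9
eef_pos: [573.4, -207.0, 53.2]
eef_rot: [3.141, -0.0, 0.929]
wrist_force: [-0.5, 0.1, -3.6]
finger_gap: 53.8
finger_force: 25.0
shift cm [ 0.06 -0.09  0.17] turn 0.0 | clock 8.9 pos [ 573.4 -207.    53.2] yaw 53.2 gap 53.8 F [-0.5  0.1 -3.6] grip 25.0
```

```bash
python3 -m creep '[[-1,[0,0,0.1],0],[-1,[0,0,0.2],0],[-1,[0,0,0.2],0],[-1,[0,0,0.2],0]]'
```

```text
clock: 9.3
eef_pos: [573.4, -207.0, 51.1]
eef_rot: [3.141, -0.0, 0.929]
wrist_force: [-0.4, -0.6, -1.4]
finger_gap: 53.5
finger_force: 25.0
```

```bash
python3 -m creep '[[0.6,[0,0,0],0],[0.6,[0,0,0],0],[0.6,[0,0,0],0],[0.6,[0,0,0],0],[0.6,[0,0,-2],0],[0.6,[0,0,-5],0],[0.6,[0,0,-9],0],[0.6,[0,0,-12],0],[0.6,[0,0,-12],0],[0.6,[0,0,-12],0]]'
python3 -c "
from h import *
go(411,-392,170,53.2)"
```

```text
clock: 10.3
eef_pos: [573.3, -207.0, 171.0]
eef_rot: [3.141, -0.0, 0.929]
wrist_force: [-0.3, -0.7, -1.2]
finger_gap: 75.7
finger_force: 0.0
shift cm [-24.54  -1.91   0.09] turn 0.0 | clock 10.3 pos [ 573.3 -207.   171. ] yaw 53.2 gap 75.7 F [-0.3 -0.7 -1.2] grip 0.0
```

```bash
python3 -m creep '[[1,[-5,-0.4,0],0],[1,[-10,-0.8,0],0],[1,[-15,-1.2,0],0],[1,[-20,-1.6,0],0],[1,[-24.5,-1.9,0],0],[1,[-24.5,-1.9,0],0],[1,[-24.5,-1.9,0],0],[1,[-24.5,-1.9,0],0],[1,[-24.5,-1.9,0],0]]'
python3 - <<'E'
from h import *
import cv2,json
go(411,-392,170,53.2)
cp=manip.camera_params("wrist"); im=manip.camera("wrist")[:,:,::-1]
json.dump({k:np.array(v).tolist() for k,v in cp.items()},open("w4.json","w"))
cv2.imwrite("pics/w4.png",im)
print(proj(cp,(411,-392,100)),proj(cp,(411,-392,0)))
cv2.imwrite("pics/w4a.png",cv2.resize(im[80:320,170:470],(750,600),interpolation=cv2.INTER_CUBIC))
E
```

```text
clock: 11.2
eef_pos: [412.1, -390.8, 170.5]
eef_rot: [-3.141, -0.0, 0.93]
wrist_force: [0.4, -0.3, 0.1]
finger_gap: 94.0
finger_force: 0.0
shift cm [-0.16 -0.01  0.05] turn 0.02 | clock 11.2 pos [ 412.1 -390.8  170.5] yaw 53.3 gap 94.0 F [ 0.4 -0.3  0.1] grip 0.0
[312.8 203.3] [313.1 181.3]
```

View pics/w4a.png

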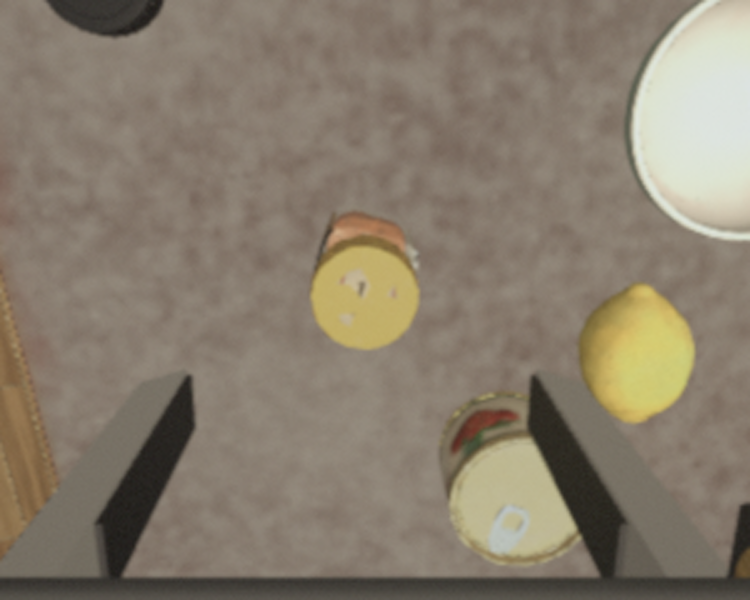

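```bash
python3 - <<'E'
from h import *
import json
cp=json.load(open("w4.json")); cp["origin"]=np.array(cp["origin"])
s=lambda x,y:(170+x/2.5,80+y/2.5)
p=at(cp,*s(365,296),100); print(p,"width",np.linalg.norm(at(cp,*s(311,296),100)-at(cp,*s(420,296),100)))
go(p[0],p[1],45,53.2)
E
```

```text
[ 416.7 -389.8  100. ] width 44.02022262551612
shift cm [ 0.36  0.31 12.56] turn 0.02 | clock 11.25 pos [ 412.1 -390.9  170.6] yaw 53.3 gap 93.8 F [ 0.  -0.5 -1. ] grip 0.0
```

```bash
python3 -m creep '[[1,[0.3,0.3,0],0],[1,[0.3,0.3,3],0],[1,[0.3,0.3,6],0],[1,[0.3,0.3,9],0],[1,[0.3,0.3,12],0],[1,[0.3,0.3,12.5],0],[1,[0.3,0.3,12.5],0],[-1,[0.3,0.3,12.5],0],[-1,[0.3,0.3,12.5],0],[-1,[0.3,0.3,12.5],0],[-1,[0.3,0.3,12.5],0],[-1,[0.3,0.3,12.5],0]]' 20
python3 -m creep '[[-1,[0,0,0],0],[-1,[0,0,0],0],[-1,[0,0,0],0],[-1,[0,0,0],0],[-1,[0,0,0],0],[-1,[0,0,0],0]]'
```

```text
clock: 12.45
eef_pos: [415.6, -391.3, 46.3]
eef_rot: [3.141, 0.0, 0.929]
wrist_force: [0.0, -0.5, 0.1]
finger_gap: 57.3
finger_force: 0.0
clock: 13.05
eef_pos: [415.5, -391.2, 46.0]
eef_rot: [-3.142, 0.0, 0.929]
wrist_force: [-1.3, 0.4, 1.1]
finger_gap: 45.7
finger_force: 20.0
```

```bash
python3 -m creep '[[-1,[0,0,-1],0],[-1,[0,0,-3],0],[-1,[0,0,-6],0],[-1,[0,0,-9],0],[-1,[0,0,-12],0],[-1,[0,0,-15],0],[-1,[0,0,-15.5],0],[-1,[0,0,-15.5],0],[-1,[0,0,-15.5],0]]' 25
python3 -c "
from h import *
go(615,-149.5,201,53.2)"
```

```text
clock: 13.95
eef_pos: [415.2, -390.8, 199.5]
eef_rot: [-3.14, -0.0, 0.929]
wrist_force: [0.2, -1.1, -1.2]
finger_gap: 45.5
finger_force: 25.0
shift cm [31.29  1.55 -0.14] turn 0.0 | clock 13.95 pos [ 415.2 -390.8  199.5] yaw 53.2 gap 45.5 F [ 0.2 -1.1 -1.2] grip 25.0
```

```bash
python3 -m creep '[[-1,[2,0.1,0],0],[-1,[5,0.3,0],0],[-1,[8.5,0.4,0],0],[-1,[12,0.6,0],0],[-1,[15.5,0.8,0],0],[-1,[19,1,0],0],[-1,[22.5,1.1,0],0],[-1,[26,1.3,0],0],[-1,[29.5,1.5,0],0],[-1,[31.3,1.55,0],0],[-1,[31.3,1.55,0],0],[-1,[31.3,1.55,0],0]]'
python3 -m creep '[[-1,[0,0,0],0],[-1,[0,0,1],0],[-1,[0,0,3],0],[-1,[0,0,6],0],[-1,[0,0,8.5],0],[-1,[0,0,10],0],[-1,[0,0,11],0],[-1,[0,0,12],0],[-1,[0,0,12.5],0],[-1,[0,0,12.5],0]]'
python3 -c "
from h import *
go(615,-149.5,54,53.2)"
```

```text
clock: 15.15
eef_pos: [614.8, -150.3, 200.0]
eef_rot: [-3.14, 0.001, 0.929]
wrist_force: [0.9, -0.8, -1.0]
finger_gap: 45.8
finger_force: 25.0
clock: 16.15
eef_pos: [615.4, -149.8, 75.7]
eef_rot: [-3.141, 0.0, 0.929]
wrist_force: [0.3, -0.7, -0.4]
finger_gap: 45.7
finger_force: 25.0
shift cm [ 0.   -0.05  2.17] turn 0.0 | clock 16.15 pos [ 615.4 -149.8   75.7] yaw 53.2 gap 45.7 F [ 0.3 -0.7 -0.4] grip 25.0
```

```bash
python3 -m creep '[[-1,[0,0,0.8],0],[-1,[0,0,1.5],0],[-1,[0,0,2],0],[-1,[0,0,2.1],0],[-1,[0,0,2.2],0],[-1,[0,0,2.2],0],[-1,[0,0,2.2],0]]'
```

```text
clock: 16.85
eef_pos: [615.6, -149.8, 54.2]
eef_rot: [3.141, -0.0, 0.929]
wrist_force: [0.3, -0.1, -0.8]
finger_gap: 45.4
finger_force: 25.0
```

```bash
python3 -m creep '[[-1,[0,0,0.1],0],[-1,[0,0,0.1],0],[0.6,[0,0,0.1],0],[0.6,[0,0,0.1],0],[0.6,[0,0,0.1],0],[0.6,[0,0,0.1],0],[0.6,[0,0,-3],0],[0.6,[0,0,-7],0],[0.6,[0,0,-11],0],[0.6,[0,0,-14],0],[0.6,[0,0,-14],0],[0.6,[0,0,-14],0]]'
python3 -c "
from h import *
go(399,-208,190,53.2)"
```

```text
clock: 18.05
eef_pos: [615.4, -149.8, 193.8]
eef_rot: [3.141, -0.0, 0.929]
wrist_force: [-0.4, 0.2, -0.4]
finger_gap: 75.3
finger_force: 0.0
shift cm [-17.62 -13.84   0.37] turn 0.0 | clock 18.05 pos [ 615.4 -149.8  193.8] yaw 53.2 gap 75.3 F [-0.4  0.2 -0.4] grip 0.0
```

```bash
python3 -m creep '[[1,[-3.5,-2.8,0],0],[1,[-7,-5.5,0],0],[1,[-10.5,-8.3,0],0],[1,[-14,-11,0],0],[1,[-17.6,-13.8,0],0],[1,[-17.6,-13.8,0],0],[1,[-17.6,-13.8,0],0],[1,[-17.6,-13.8,0],0],[1,[-17.6,-13.8,0],0]]'
python3 - <<'E'
from h import *
import cv2,json
go(399,-208,190,53.2)
cp=manip.camera_params("wrist"); im=manip.camera("wrist")[:,:,::-1]
print(proj(cp,(399,-208,24)),proj(cp,(399,-208,0)))
g=im.max(axis=2)[100:280,240:400]; m=((g<60)*255).astype(np.uint8)
n,l,st,ce=cv2.connectedComponentsWithStats(m)
for i in range(1,n):
    if st[i][4]>200: print(st[i]+np.array([240,100,0,0,0]),ce[i]+[240,100])
sd=manip.camera("side")[:,:,::-1]
a=cv2.resize(im[60:260,150:450],(600,400),interpolation=cv2.INTER_CUBIC)
cv2.imwrite("pics/s5.png",sd); cv2.imwrite("pics/w5.png",im)
json.dump({k:np.array(v).tolist() for k,v in cp.items()},open("w5.json","w"))
b=cv2.resize(sd[170:290,250:400],(600,480),interpolation=cv2.INTER_CUBIC)
c=np.zeros((600,800,3),np.uint8); c[:300,:450]=cv2.resize(a,(450,300)); c[:, 450:]=cv2.resize(im[80:260,200:305],(350,600)); 
c=np.vstack([cv2.resize(im[120:260,250:390],(280,280),interpolation=cv2.INTER_CUBIC),cv2.resize(im[40:180,330:470],(280,280),interpolation=cv2.INTER_CUBIC)])
b2=cv2.resize(sd[165:305,255:385],(520,560),interpolation=cv2.INTER_CUBIC)
cv2.imwrite("pics/v10.png",np.hstack([c,b2]))
E
```

```text
clock: 18.95
eef_pos: [400.2, -207.7, 193.4]
eef_rot: [-3.141, 0.0, 0.93]
wrist_force: [0.2, -0.2, 0.5]
finger_gap: 94.2
finger_force: 0.0
shift cm [-0.09 -0.08  0.34] turn 0.01 | clock 18.95 pos [ 400.2 -207.7  193.4] yaw 53.3 gap 94.2 F [ 0.2 -0.2  0.5] grip 0.0
[312.6 181. ] [312.7 177.3]
[382 231  18  49 467] [390.91006424 255.92077088]
```

View pics/v10.png

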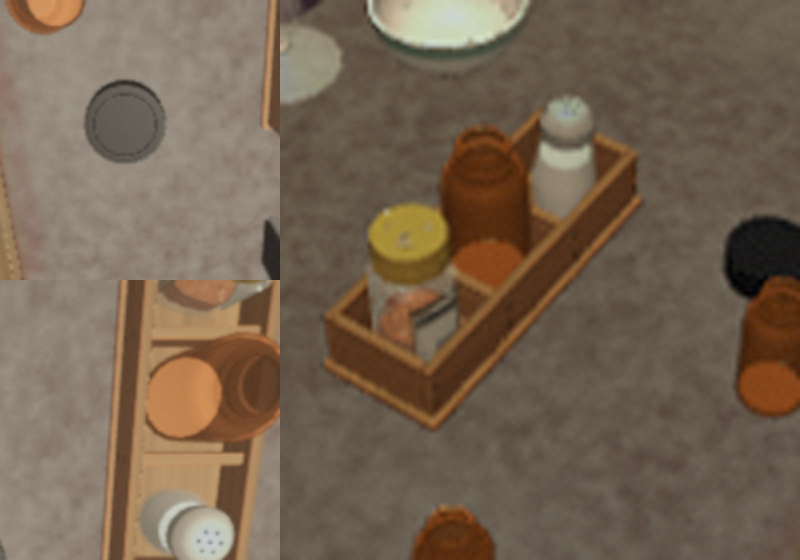

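Both jars stand upright in their cells, and the cap's top centre at (312.5,180.5) matches (399,-208). From the wedge contact and the picture, the real tips are about TCP+19.5 in z. I'll descend to the cap in stages with force checks.

```bash
python3 - <<'E'
from h import *
import json
cp=json.load(open("w5.json")); cp["origin"]=np.array(cp["origin"])
print("cap",at(cp,312.5,180.5,24),"jar disc",at(cp,422,98,8),at(cp,422,98,10),"neck",at(cp,330+257/2,40+105/2,120))
go(399,-208,10,53.2)
E
python3 -m creep '[[1,[-0.1,-0.08,3],0],[1,[-0.1,-0.08,6],0],[1,[-0.1,-0.08,9],0],[1,[-0.1,-0.08,12],0],[1,[-0.1,-0.08,15],0],[1,[-0.1,-0.08,17],0],[1,[-0.1,-0.08,18.3],0],[1,[-0.1,-0.08,18.3],0],[1,[-0.1,-0.08,18.3],0],[1,[-0.1,-0.08,18.3],0]]'
python3 -m creep '[[1,[0,0,0.5],0],[1,[0,0,1],0],[1,[0,0,1.5],0],[1,[0,0,1.8],0],[1,[0,0,1.8],0],[1,[0,0,1.8],0]]'
```

```text
cap [ 399.2 -207.4   24. ] jar disc [ 576.8 -207.6    8. ] [ 576.2 -207.2   10. ] neck [ 569.3 -204.5  120. ]
shift cm [-0.08 -0.05 18.35] turn 0.01 | clock 19.05 pos [ 400.  -207.7  193.5] yaw 53.3 gap 93.6 F [ 0.4 -0.5  0.4] grip 0.0
clock: 20.05
eef_pos: [398.8, -208.6, 11.7]
eef_rot: [3.14, -0.0, 0.929]
wrist_force: [-0.3, 0.8, 1.1]
finger_gap: 93.9
finger_force: 0.0
clock: 20.65
eef_pos: [398.3, -208.4, -7.1]
eef_rot: [-3.141, -0.0, 0.929]
wrist_force: [0.4, -0.1, 0.4]
finger_gap: 93.8
finger_force: 0.0
```

```bash
python3 -m creep '[[1,[0,0,0.2],0],[1,[0,0,0.4],0],[1,[0,0,0.4],0],[1,[0,0,0.4],0]]'
python3 -m creep '[[1,[0,0,0.1],0],[1,[0,0,0.2],0],[1,[0,0,0.3],0],[1,[0,0,0.3],0],[1,[0,0,0.3],0]]'
```

```text
clock: 21.05
eef_pos: [398.3, -208.4, -11.1]
eef_rot: [-3.142, -0.0, 0.929]
wrist_force: [0.3, 0.5, -0.6]
finger_gap: 94.2
finger_force: 0.0
clock: 21.55
eef_pos: [398.2, -208.4, -14.1]
eef_rot: [-3.142, -0.0, 0.929]
wrist_force: [-0.3, 0.7, -0.1]
finger_gap: 94.0
finger_force: 0.0
```

```bash
python3 -m creep '[[-1,[0,0,0],0],[-1,[0,0,0],0],[-1,[0,0,0],0],[-1,[0,0,0],0],[-1,[0,0,0],0],[-1,[0,0,0],0],[-1,[0,0,0],0],[-1,[0,0,0],0],[-1,[0,0,0],0],[-1,[0,0,0],0]]' 40
python3 -m creep '[[-1,[0,0,-1],0],[-1,[0,0,-3],0],[-1,[0,0,-6],0],[-1,[0,0,-10],0],[-1,[0,0,-14],0],[-1,[0,0,-18],0],[-1,[0,0,-18],0],[-1,[0,0,-18],0]]'
python3 -c "
from h import *
go(573.4,-206.5,166,53.2)"
```

```text
clock: 22.55
eef_pos: [398.2, -208.4, -14.0]
eef_rot: [3.142, -0.0, 0.929]
wrist_force: [0.1, -0.6, 0.6]
finger_gap: 54.5
finger_force: 40.0
clock: 23.35
eef_pos: [398.3, -208.4, 166.6]
eef_rot: [3.14, -0.0, 0.929]
wrist_force: [-1.0, 0.6, -1.0]
finger_gap: 54.6
finger_force: 40.0
shift cm [10.64 13.91  0.09] turn 0.0 | clock 23.35 pos [ 398.3 -208.4  166.6] yaw 53.2 gap 54.6 F [-1.   0.6 -1. ] grip 40.0
```

```bash
python3 -m creep '[[-1,[1.5,2,0],0],[-1,[3.5,4.6,0],0],[-1,[5.5,7.2,0],0],[-1,[7.5,9.8,0],0],[-1,[9.3,12.2,0],0],[-1,[10.5,13.9,0],0],[-1,[10.5,13.9,0],0],[-1,[10.5,13.9,0],0],[-1,[10.5,13.9,0],0],[-1,[10.5,13.9,0],0]]'
python3 -c "
from h import *
go(572.9,-207.7,115,53.2)"
```

```text
clock: 24.35
eef_pos: [571.8, -207.7, 166.0]
eef_rot: [-3.141, 0.0, 0.928]
wrist_force: [-0.5, 1.1, -1.2]
finger_gap: 54.6
finger_force: 40.0
shift cm [0.06 0.09 5.1 ] turn -0.0 | clock 24.35 pos [ 571.8 -207.7  166. ] yaw 53.2 gap 54.6 F [-0.5  1.1 -1.2] grip 40.0
```

```bash
python3 -m creep '[[-1,[0.06,0.05,1],0],[-1,[0.06,0.05,3],0],[-1,[0.06,0.05,4.5],0],[-1,[0.06,0.05,5.1],0],[-1,[0.06,0.05,5.1],0],[-1,[0.06,0.05,5.1],0]]'
python3 -m creep '[[-1,[0,0,0.4],0],[-1,[0,0,0.8],0],[-1,[0,0,1.1],0],[-1,[0,0,1.1],0],[-1,[0,0,1.1],0]]'
python3 -m creep '[[-1,[0,0,0.2],0],[-1,[0,0,0.4],0],[-1,[0,0,0.6],0],[-1,[0,0,0.6],0],[-1,[0,0,0.6],0]]'
```

```text
clock: 24.95
eef_pos: [573.5, -207.5, 115.5]
eef_rot: [3.141, -0.0, 0.929]
wrist_force: [-0.1, 0.3, -0.8]
finger_gap: 54.8
finger_force: 40.0
clock: 25.45
eef_pos: [573.2, -207.4, 104.0]
eef_rot: [-3.142, 0.0, 0.929]
wrist_force: [-0.3, -0.6, -0.6]
finger_gap: 54.6
finger_force: 40.0
clock: 25.95
eef_pos: [573.1, -207.4, 97.8]
eef_rot: [-3.141, 0.0, 0.929]
wrist_force: [-0.3, 1.2, -0.9]
finger_gap: 54.7
finger_force: 40.0
```

The cap is over the neck with no side force. Now press.

```bash
python3 -m creep '[[-1,[0,0,0.1],0],[-1,[0,0,0.2],0],[-1,[0,0,0.3],0],[-1,[0,0,0.3],0]]'
python3 -m creep '[[-1,[0,0,0.1],0],[-1,[0,0,0.2],0],[-1,[0,0,0.2],0]]'
python3 -m creep '[[-1,[0,0,0.1],0],[-1,[0,0,0.2],0],[-1,[0,0,0.2],0]]'
```

```text
clock: 26.35
eef_pos: [573.3, -207.3, 95.0]
eef_rot: [3.141, -0.0, 0.929]
wrist_force: [-0.1, 1.1, 1.3]
finger_gap: 54.5
finger_force: 40.0
clock: 26.65
eef_pos: [573.3, -207.4, 93.1]
eef_rot: [3.141, -0.0, 0.929]
wrist_force: [0.0, 1.9, 3.6]
finger_gap: 54.5
finger_force: 40.0
clock: 26.95
eef_pos: [572.7, -207.4, 90.1]
eef_rot: [-3.14, 0.001, 0.929]
wrist_force: [1.0, 1.1, -3.5]
finger_gap: 54.3
finger_force: 40.0
```

```bash
python3 -m creep '[[-1,[0,0,0.1],0],[-1,[0,0,0.2],0],[-1,[0,0,0.2],0]]'
python3 -m creep '[[-1,[0,0,0.1],0],[-1,[0,0,0.1],0],[-1,[0,0,0.1],0]]'
python3 -m creep '[[-1,[0,0,0.1],0],[-1,[0,0,0.1],0],[-1,[0,0,0.1],0]]'
```

```text
clock: 27.25
eef_pos: [573.1, -207.4, 88.6]
eef_rot: [-3.141, 0.0, 0.929]
wrist_force: [-0.1, -0.7, -3.9]
finger_gap: 55.0
finger_force: 40.0
clock: 27.55
eef_pos: [573.3, -207.4, 88.1]
eef_rot: [3.141, -0.0, 0.929]
wrist_force: [0.3, 0.2, 0.3]
finger_gap: 54.3
finger_force: 40.0
clock: 27.85
eef_pos: [573.8, -207.3, 88.0]
eef_rot: [3.14, -0.001, 0.929]
wrist_force: [-0.4, 2.4, 6.5]
finger_gap: 54.7
finger_force: 40.0
```

```bash
python3 -m creep '[[-1,[0,0,0.06],0],[-1,[0,0,0.08],0],[-1,[0,0,0.08],0],[-1,[0,0,0.08],0],[-1,[0,0,0.08],0]]'
python3 -m creep '[[-1,[0,0,0],0],[-1,[0,0,0],0],[-1,[0,0,0],0],[-1,[0,0,0],0],[-1,[0,0,0],0],[-1,[0,0,0],0],[-1,[0,0,0],0],[-1,[0,0,0],0],[-1,[0,0,0],0],[-1,[0,0,0],0]]'
```

```text
clock: 28.35
eef_pos: [574.1, -207.3, 87.9]
eef_rot: [3.139, -0.001, 0.929]
wrist_force: [-2.1, 4.3, 12.1]
finger_gap: 54.5
finger_force: 40.0
clock: 29.35
eef_pos: [574.1, -207.3, 87.9]
eef_rot: [3.139, -0.001, 0.929]
wrist_force: [-1.3, 4.0, 12.4]
finger_gap: 54.6
finger_force: 40.0
```

```bash
python3 -c "
from cell import manip
print(manip.sign_off())"
```

```text
the job is handed in; nothing more can be done
None
```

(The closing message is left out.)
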